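# Fetch the draining fossil basket from the soaking tank with the lifting hook

### The arm

A 6-joint arm with a two-finger parallel gripper is mounted at the origin on the work surface. World frame = base frame: x ahead of the robot, y to its left, z up, the work surface at z = 0. Lengths are in m, angles in rad, forces in N, time in s.
With the tool pointing down it reaches from about 0.375 to 0.9 m from the base axis. Payload 3.1 kg.
Tool frame: the origin (TCP) lies at the very end of the fingers, on their centre line; the grasp point (between the pads) lies env.tcp_to_grasp behind it (env.tcp_to_grasp is the distance from the TCP to the grasp point, in m); y points along the fingers, z is the direction in which the jaws open and shut, and the axes are right-handed (so a half turn about y gives the same grasp; the last joint's range is limited). The gripper opens to 87 mm and grips with 3 to 60 N. Pads are 19 mm wide; open, the fingers measure 117 mm over their backs; the gripper's body (75 mm by 190 mm) begins 51 mm behind the grasp point.
Start: joints at [-1.437, 0.527, 1.433, -0, 1.181, -0.178], TCP at [0.192, -0.595, 0.198] pointing down, gripper open.
Joint ranges: [-3.08, 3.08], [-0.75, 2.2], [0.22, 2.44], [-1.43, 4.57], [0, 2.65], [-2.85, 2.85]. Speed limits (rad/s): [2.79, 2.79, 3.14, 3.14, 3.14, 3.14].

### API

Orientations are given as a unit quaternion [w, x, y, z].
In Python, from bench import get_obs, eyes, env, models gives the robot as it stands. The module is installed in compiled form; this text tells all that it offers.
- The arm moves only by the shell command python3 -m inch 'ROWS' [FORCE]. ROWS is a JSON object of lists of equal length, an entry for each row: "hand": the opening, from 0 (shut) to 1 (fully open); "slide": the shift along the tool's x, y, z normalised to -1 to 1, where 1 is 300 mm, a list of three; "turn": the turn about the tool's y normalised to -1 to 1, where 1 is 45 degrees. A call has 1 to 12 rows; each row shifts and turns the pose as measured when the row begins, along the tool's axes as they then stand; what a row does not reach is not made up. A row lasts 1/8 s, in which the tool goes at most 62.5 mm and 10.7 degrees, less where a joint would pass 70% of its speed; a pose out of reach is approached as far as the arm can. A call with a number of a shift or a turn outside -1 to 1 is refused whole. A call with a gripper value outside its range is refused whole. The fingers move at their own pace and stop on an object; FORCE is the grip in N (left out, the last holds). Time passes only in rows, so rows that do not move let the fingers close. It gives the time, the measured TCP pose, the force and the opening at its end, in the units of the state.
- get_obs(): the state, without advancing time (a new reading comes with each control period).
- eyes.camera(name): name is "scene" or "side" or "wrist"; returns a dict with "image" (384x512x3 uint8, red, green, blue), "fx", "fy", "cx", "cy" (pixels), "camera_from_world" (4x4, takes a point from world to camera coordinates). Camera axes: x right, y down, z forward; pixel columns grow to the right and rows downward; lengths in m; the calibration is good to about 2 mm. A picture is of the moment at which its call begins. There is no depth.
- env.close_job(): hands the job in, once; it reports no verdict.
Trained networks look in a picture, given as the dict that the camera call returned (one of the last four; its "shot" number tells which), for a name from the list of things; names that differ only in an ending like _2 or _b are one class to them, and where a whole thing is asked for, a point or a joint stands for the part that bears it (a point fixed in the world has none). Each returns a list of dicts, best first, with "conf" (0 to 1); they miss things now and then, are a little off and sometimes report something else, mostly with a low value. They report only what shows in the picture. A call takes as long as a camera call. They do not tell look-alikes from the thing itself.
- models.spot_in(picture, target): "at" ([row, column] in pixels, amid what is visible of it).
- models.outline_of(picture, target): "region" (384x512 bool, what is visible of it) and "at" ([row, column] in pixels, amid what is visible of it).
- models.mark_of(picture, target): "at" ([row, column] in pixels: a listed point, or the origin of a listed thing).
The state is a dict: "time_s": time; "joints": joint angles; "qvel": joint speeds; "joint_efforts": joint torques, N m; "tool_pos": TCP position; "ee_rot": TCP orientation; "force": force on the tool from outside, world axes, zero at the start; "moment": the same for the moment, N m; "gripper_width": finger opening in m.
Only numpy, scipy, OpenCV 4.12 (cv2) and the standard library are available. Lean on these libraries where they do the work, as an engineer would, in place of code of your own. Each camera call takes 0.05 s, during which the arm holds its last target. There are 200 camera calls.

### The job

A fossil has finished draining in the small wire basket that hangs by its bail on the two drip pegs deep inside the clear soaking tank. With the lifting hook, and without touching the basket with the gripper, unhang the basket, draw it up out of the tank and stand it upright with its fossil well on the drain tray, then hang the hook back in the fork of its stand. Work by feel and gently: the shank of the hook is somewhat bent, and neither the thin tank nor the wire basket may be pushed or pulled with more than about 5 N; do not drop the basket, and see that the other things stay where they are.

Things in the scene. Friction and masses are not known exactly. Their poses are not given: they have to be found in the camera images.
- tank: Tall narrow open-topped soaking tank of thin clear plastic, empty, fixed to the shelf. Origin: centre of its underside; z up. Inside it is 58 mm (x) by 64 mm (y); walls 4 mm, floor 8 mm thick, rim 145 mm above the shelf; foot plate 96 x 102 x 8 mm. The two drip pegs are on the inner face of its +x wall, the side away from the robot.
- peg_wall (a point): On the tank's inner +x wall face, midway between the pegs, at the height of their top (z = 80 mm); axes as the tank's. Pegs: 5 mm steel bars at y = +13 and -13 mm, reaching 10.5 mm out from the wall, with a 4 mm upturned end rising 6 mm above the peg; 6.5 mm between wall and upturned end. The bail wire lies on both pegs against the upturned ends: 3.5 mm free between wire and wall.
- basket: Open steel wire basket, 36 mm (x) by 48 mm (y) over its rim, 30 mm high, 105 to 180 g, axes as the tank's at the start. Origin: centre of its underside, which hangs 18 mm above the shelf, the rim resting against the tank's +x wall. Drawn straight up it catches under the pegs: it must first come 12 mm or more away from the wall.
- bail_pivot (a point): On the basket, midway between the bail's pivots, 28 mm above the underside; axes as the basket's. The bail (3 mm wire, straight crest 43 mm long along y, centre line 38 mm from the pivots) swings easily about y and stays where it is left; its angle is not reported. At the start it leans about 0.35 rad towards +x, crest centre line 81 mm above the shelf.
- fossil: Small limestone ammonite, disc 27 mm across and 12 mm thick, 28 to 49 g, loose in the basket. Origin: centre of its underside.
- rod: Lifting hook: upright 5 mm steel wire shank with a wooden handle, 110 g. Origin: on its axis at the underside of the collar (24 mm across, 4 mm thick) by which it hangs; z up, x towards the hook's tip. J-shaped hook: the bottom bar's top (carries the bail) at z = -86 mm, underside -91 mm; tip 3 mm thick, at x = +12 mm (outer side +13.5 mm), ending at z = -76 mm; 8 mm between shank and tip.
- rod_grip (a point): Middle of the hook's handle: square wood 16 x 16 mm, 60 mm long, faces square to x and y; 34 mm above the rod's origin, axes as the rod's. The wire shank got bent in use, just below the collar, by up to 0.13 rad in its xz plane: the hook may stand up to 10 mm towards +x or -x of where the rod's axes put it. How much is not reported: feel for it. It is stiff and keeps its bend.
- stand: Fixed stand for the hook: base plate 110 x 90 x 10 mm, post at x = +50 mm and, on top, a fork of two flat prongs (8 mm wide, 12 mm apart) open towards -x. Origin: underside, straight below the hanging place. Lips at the prongs' ends (x = -19 to -22 mm) stand 4 mm above the prongs: lift the hook's collar over them and take it out towards -x.
- fork (a point): Hanging place of the hook: midway between the prongs, on their upper side, 115 mm above the shelf; axes as the stand's. The hanging rod's origin lies here within 3 mm.
- tray: Fixed drain tray: raised perforated steel plate 130 mm (x) x 120 mm (y), 12 mm high. Origin: centre of its underside. The stand and the tray may change places.
- tray_top (a point): Centre of the tray's upper side, 12 mm above the shelf.
- magnetite: Bystander: black magnetite octahedron, 37 mm edges, beside the tank. Origin: centre of its underside.
- lepidolite: Bystander: purple lepidolite piece about 62 x 48 x 40 mm, beside the tray. Origin: centre of its underside.
- ammonite: Bystander: beige limestone slab with a large ammonite, about 95 x 75 x 25 mm, at the left. Origin: centre of its underside.
- tweezers_case: Bystander: flat brass tweezers case 130 x 26 x 17 mm, behind the tank. Origin: centre of its underside.
- streak_plate: Bystander: white streak plate 50 x 50 x 8 mm in front of the stand. Origin: centre of its underside.
- beaker: Bystander: glass beaker, 68 mm across, 90 mm high, behind. Origin: centre of its underside.
- wash_bottle: Bystander: white plastic bottle, 64 mm across, 150 mm high, behind at the right. Origin: centre of its underside.
- quartz: Bystander: upright quartz crystal 34 mm across, 66 mm high, behind at the left. Origin: centre of its underside.
Mind the look-alikes: they are no part of the job. What is shaped like the stand but red is not meant.

How it is judged:
By the outcome, as a careful person would: the job done as asked, in the order asked, and still so for the second after the job is handed in, with the robot touching nothing.
It also fails if it takes over 72 s, if anything falls off the work surface, if the arm or the gripper's body presses on something with over 40 N, if the wrist force passes 120 N, or if a joint passes its speed limit or range.

## Working session

There is one attempt and no reset: what is moved stays moved. The work goes in short steps, Python scripts to look and compute and a shell command to move; the robot and the scene stay as the last step left them, time stands still between calls to the robot, and variables do not carry over. Pictures are saved under pics/ and viewed, about 8 in all and at most 12, crops included, and the job is handed in when it is done.

```bash
mkdir -p pics; cat > h.py <<'E'
import numpy as np,cv2
from bench import get_obs,eyes,env,models
def ray(c,at):
    M=np.array(c["camera_from_world"]);R,t=M[:3,:3],M[:3,3]
    d=R.T@np.array([(at[1]-c["cx"])/c["fx"],(at[0]-c["cy"])/c["fy"],1]);return -R.T@t,d/np.linalg.norm(d)
def tri(rs):
    A=sum(np.eye(3)-np.outer(d,d) for o,d in rs);b=sum((np.eye(3)-np.outer(d,d))@o for o,d in rs);return np.linalg.solve(A,b)
def atz(r,z): o,d=r;return o+d*(z-o[2])/d[2]
def proj(c,p):
    q=np.array(c["camera_from_world"])@np.r_[p,1];return np.array([q[1]/q[2]*c["fy"]+c["cy"],q[0]/q[2]*c["fx"]+c["cx"]])
def save(c,n,box=None,k=1):
    im=c["image"][:,:,::-1]
    if box: im=im[box[0]:box[1],box[2]:box[3]]
    cv2.imwrite("pics/"+n,cv2.resize(im,None,fx=k,fy=k,interpolation=cv2.INTER_CUBIC))
E
cat > a.py <<'E'
from h import *
np.set_printoptions(precision=4,suppress=True)
s=eyes.camera("scene");d=eyes.camera("side")
im=np.vstack([s["image"],d["image"]])[:,:,::-1]
cv2.imwrite("pics/a.png",cv2.resize(im,(400*1,600)));save(s,"s.png",k=1.5);save(d,"d.png",k=1.5)
for n in ["tank","peg_wall","basket","bail_pivot","rod","rod_grip","stand","fork","tray","tray_top","fossil"]:
    print(n,*[[(np.round(x["at"]).tolist(),round(x["conf"],2)) for x in models.mark_of(c,n)[:4]] for c in (s,d)])
print(env.tcp_to_grasp,{k:np.round(v,4) for k,v in get_obs().items()})
for c in (s,d): print(-np.array(c["camera_from_world"])[:3,:3].T@np.array(c["camera_from_world"])[:3,3],c["fx"])
E
python3 a.py
```

```text
tank [([200.0, 238.0], 0.83), ([154.0, 303.0], 0.7)] [([205.0, 263.0], 0.76)]
peg_wall [([192.0, 242.0], 0.71)] [([184.0, 254.0], 0.71)]
basket [([162.0, 351.0], 0.58)] [([145.0, 266.0], 0.74)]
bail_pivot [] [([354.0, 233.0], 0.59), ([264.0, 173.0], 0.29)]
rod [([154.0, 303.0], 0.64), ([181.0, 300.0], 0.47)] [([253.0, 253.0], 0.69), ([249.0, 253.0], 0.3)]
rod_grip [([190.0, 215.0], 0.57), ([145.0, 301.0], 0.53)] [([242.0, 251.0], 0.65), ([270.0, 281.0], 0.29)]
stand [([174.0, 241.0], 0.78), ([178.0, 304.0], 0.63)] [([277.0, 252.0], 0.77), ([237.0, 313.0], 0.77)]
fork [([147.0, 238.0], 0.62)] [([211.0, 315.0], 0.81), ([252.0, 254.0], 0.79)]
tray [([237.0, 166.0], 0.71), ([201.0, 237.0], 0.67)] [([144.0, 266.0], 0.81)]
tray_top [([234.0, 166.0], 0.92)] [([141.0, 264.0], 0.81)]
fossil [([190.0, 215.0], 0.54)] []
0.0187 {'time_s': np.float64(1.2), 'joints': array([-1.4365,  0.5275,  1.4327,  0.    ,  1.1814, -0.1785]), 'qvel': array([-0.0019, -0.    , -0.0008,  0.0003, -0.0006,  0.0002]), 'joint_efforts': array([ -0.0006, -44.0021, -17.6981,   0.0633,   0.0506,  -0.    ]), 'tool_pos': array([ 0.1923, -0.5947,  0.198 ]), 'ee_rot': array([ 0.1101, -0.1101,  0.6985, -0.6985]), 'force': array([-0.9829,  0.4392,  0.4254]), 'moment': array([-0.0093, -0.0492,  0.0082]), 'gripper_width': np.float64(0.0867)}
[ 1.3829 -0.4109  0.8259] 360.4103879394831
[0.3726 1.0061 1.1832] 484.6461779430158
```

View pics/s.png

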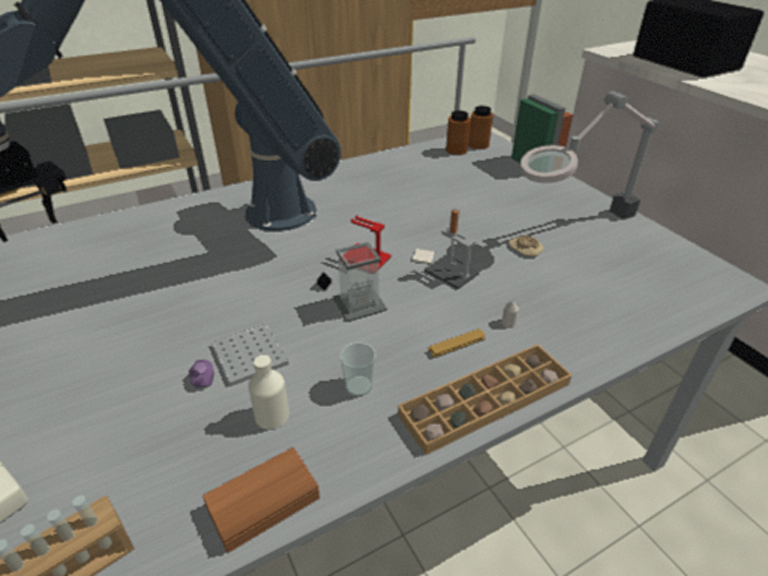

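View pics/d.png

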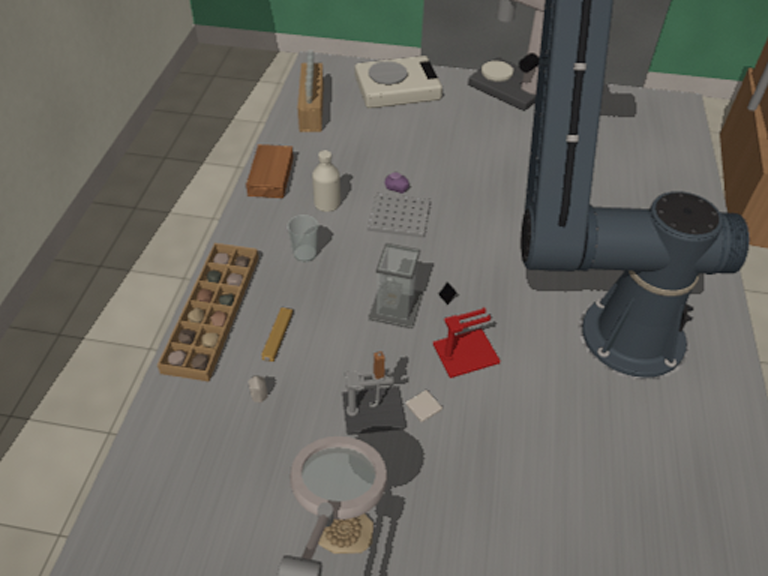

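The side view shows the grey stand with the wooden-handled hook at about (372,400)/1.5 and the red look-alike at (465,345)/1.5. In the scene view the grey one is at (455,260)/1.5 and the red one at (375,245)/1.5. The grey one carries the rod and isn't red, so it is the stand meant. The tank is at scene (360,285)/1.5 and the tray at (250,352)/1.5.

```bash
cat > b.py <<'E'
from h import *
np.set_printoptions(precision=4,suppress=True)
s=eyes.camera("scene");d=eyes.camera("side")
P=lambda a,b:tri([ray(s,a),ray(d,b)])
def best(c,n,near,r=25):
    L=[x["at"] for x in models.mark_of(c,n) if np.linalg.norm(np.array(x["at"])-near)<r];return L[0] if L else None
for n,a,b,z in [("rod",(156,303),(253,253),.115),("rod_grip",(145,301),(242,251),.149),("fork",(156,303),(253,253),.115),("stand",(178,304),(277,252),0),("tank",(200,238),(205,263),0),("peg_wall",(192,242),(184,254),.08),("tray",(237,166),(144,266),0),("tray_top",(234,166),(141,264),.012)]:
    p,q=best(s,n,a),best(d,n,b)
    print(n,"scene@z",p and atz(ray(s,p),z) if p is not None else None,"side@z",atz(ray(d,q),z) if q is not None else None, "tri",P(p,q) if p is not None and q is not None else None)
a=cv2.resize(s["image"][125:215,200:350],(750,450)[:2],interpolation=2)
save(s,"c1.png",(130,220,205,335),6)
b=d["image"][155:300,210:345]
cv2.imwrite("pics/c2.png",cv2.resize(b[:,:,::-1],None,fx=4,fy=4,interpolation=2))
E
python3 b.py
```

```text
rod scene@z [0.4769 0.2873 0.115 ] side@z [0.4885 0.2791 0.115 ] tri [0.4867 0.2818 0.1211]
rod_grip scene@z [0.4713 0.282  0.149 ] side@z [0.4864 0.2786 0.149 ] tri [0.4829 0.2782 0.1538]
fork scene@z [0.4947 0.2701 0.115 ] side@z [0.4823 0.2684 0.115 ] tri [0.486  0.271  0.1127]
stand scene@z [0.4979 0.2857 0.    ] side@z [0.4898 0.2703 0.    ] tri [0.4948 0.2791 0.0047]
tank scene@z [0.493  0.0116 0.    ] side@z [0.4888 0.0108 0.    ] tri [ 0.4899  0.0115 -0.0011]
peg_wall scene@z [0.5328 0.0126 0.08  ] side@z [0.5285 0.0188 0.08  ] tri [0.5288 0.0149 0.0761]
tray scene@z [ 0.5385 -0.2559 -0.    ] side@z [ 0.5293 -0.2553  0.    ] tri [ 0.5313 -0.2564 -0.0039]
tray_top scene@z [ 0.5278 -0.2595  0.012 ] side@z [ 0.5353 -0.2612  0.012 ] tri [ 0.5338 -0.2593  0.0157]
```

View pics/c2.png

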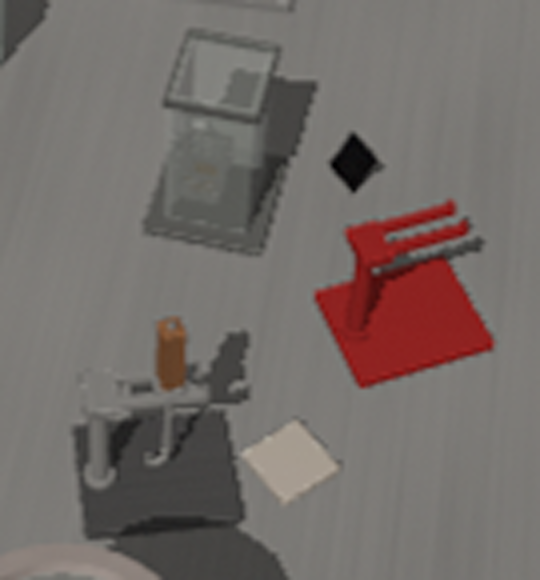

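The crop confirms it: the grey stand holds the wooden handle with the hook tip towards the post, and the red fork is empty. Next I'll work out the tool axes and the first moves.

```bash
cat >> h.py <<'E'
from scipy.spatial.transform import Rotation as Ro
def R(o=None): o=o or get_obs(); q=o["ee_rot"]; return Ro.from_quat([q[1],q[2],q[3],q[0]]).as_matrix()
def go(t,zdir=None):
    """print slide for TCP target t and turn so that tool z lines up with zdir (horizontal angle rad, mod pi)"""
    o=get_obs();M=R(o);v=M.T@(np.array(t)-o["tool_pos"])
    print("tcp",np.round(o["tool_pos"],4),"slide(300mm)",np.round(v/.3,4),"mm",np.round(v*1e3,1),"F",np.round(o["force"],2),"w",round(o["gripper_width"],4),"t",round(o["time_s"],2))
    a=np.arctan2(M[1,2],M[0,2]);print("z yaw",round(a,4),"tilt",np.round(M[2],4))
    if zdir is not None:
        e=(zdir-a+np.pi/2)%np.pi-np.pi/2;print("turn(45deg)",round(-e/(np.pi/4),4),"rad",round(e,4))
E
python3 -c "
from h import *
go([.45,-.4,.38],0);print(R().round(3))"
```

```text
tcp [ 0.1924 -0.5947  0.1981] slide(300mm) [-1.0168 -0.6065 -0.3531] mm [-305.  -181.9 -105.9] F [-0.33  0.34  0.52] w 0.0869 t 2.1
z yaw -1.258 tilt [ 0. -1.  0.]
turn(45deg) -1.6018 rad 1.258
[[-0.951  0.     0.308]
 [-0.308 -0.    -0.951]
 [ 0.    -1.     0.   ]]
```

```bash
python3 -m inch '{"hand":[1,1,1,1,1,1,1,1],"slide":[[0,-0.2,0],[0,-0.2,0],[0,-0.2,0],[-0.2,0,-0.07],[-0.2,0,-0.07],[-0.2,0,-0.07],[-0.2,0,-0.07],[-0.2,0,-0.07]],"turn":[0,0,0,0,0,0,0,0]}'
python3 -m inch '{"hand":[1,1,1,1,1,1,1,1],"slide":[[0,0,0],[0,0,0],[0,0,0],[0,0,0],[0,0,0],[0,0,0],[0,0,0],[0,0,0]],"turn":[-0.23,-0.23,-0.23,-0.23,-0.23,-0.23,-0.23,0]}'
python3 -c "
from h import *
go([.40,.27,.36],0)"
```

```text
time_s: 3.1
tool_pos: [0.4426, -0.4079, 0.3842]
ee_rot: [-0.107, 0.106, -0.698, 0.7]
force: [-0.3, -1.5, -0.7]
gripper_width: 0.087
time_s: 4.1
tool_pos: [0.4472, -0.4016, 0.3841]
ee_rot: [0.51, -0.509, 0.489, -0.491]
force: [-0.0, -0.2, 0.5]
gripper_width: 0.087
tcp [ 0.4472 -0.4016  0.3841] slide(300mm) [-2.2433  0.0776 -0.0683] mm [-673.    23.3  -20.5] F [-0.   -0.24  0.49] w 0.087 t 4.1
z yaw 0.0399 tilt [ 0.001  -1.      0.0032]
turn(45deg) 0.0508 rad -0.0399
```

```bash
python3 -m inch '{"hand":[1,1,1,1,1,1,1,1,1,1,1,1],"slide":[[-0.2,0,0],[-0.2,0,0],[-0.2,0,0],[-0.2,0,0],[-0.2,0,0],[-0.2,0,0],[-0.2,0,0],[-0.2,0,0],[-0.2,0,0],[-0.2,0,0],[-0.2,0.04,-0.08],[0,0,0]],"turn":[0,0,0,0,0,0,0,0,0,0,0,0.05]}'
cat > w.py <<'E'
from h import *
import sys
np.set_printoptions(precision=4,suppress=True)
go([.40,.27,.36],0)
w=eyes.camera("wrist");save(w,sys.argv[1],k=1.5)
np.save("w.npy",w["image"]);M=np.array(w["camera_from_world"]);print("cam",-M[:3,:3].T@M[:3,3])
for n,z in [("rod_grip",.149),("rod",.115),("fork",.115),("stand",0),("tank",0),("peg_wall",.08)]:
    for x in models.mark_of(w,n)[:2]: print(n,np.round(x["at"]),round(x["conf"],2),atz(ray(w,x["at"]),z))
E
python3 w.py w1.png
```

```text
time_s: 5.6
tool_pos: [0.4118, 0.273, 0.3723]
ee_rot: [-0.492, 0.485, -0.509, 0.515]
force: [-0.9, -0.7, 0.5]
gripper_width: 0.0872
tcp [0.4118 0.273  0.3723] slide(300mm) [ 0.0118  0.0405 -0.0394] mm [  3.5  12.1 -11.8] F [-0.85 -0.73  0.47] w 0.0872 t 5.6
z yaw -0.0467 tilt [-0.0015 -0.9999  0.0132]
turn(45deg) -0.0594 rad 0.0467
cam [0.4118 0.3398 0.5594]
rod_grip [164. 307.] 0.65 [0.4855 0.2782 0.149 ]
rod_grip [173. 251.] 0.53 [0.4032 0.2691 0.149 ]
rod [164. 306.] 0.59 [0.4902 0.2737 0.115 ]
fork [168. 302.] 0.8 [0.4824 0.2674 0.115 ]
fork [269. 213.] 0.68 [0.3268 0.0986 0.115 ]
stand [239. 218.] 0.89 [0.3227 0.1056 0.    ]
stand [154. 297.] 0.7 [0.4918 0.2769 0.    ]
tank [271. 301.] 0.78 [0.4973 0.0209 0.    ]
tank [295. 321.] 0.41 [ 0.5411 -0.0418  0.    ]
peg_wall [293. 318.] 0.79 [0.5174 0.0174 0.08  ]
peg_wall [154. 294.] 0.51 [0.4751 0.285  0.08  ]
```

View pics/w1.png

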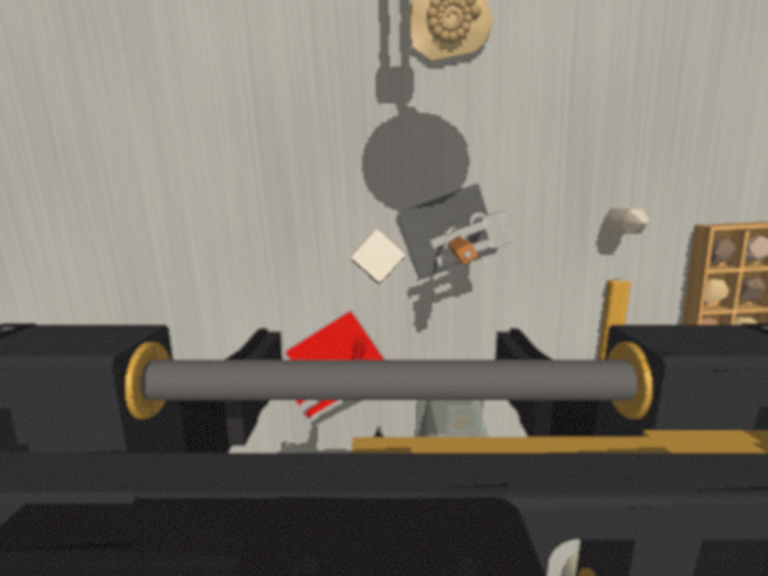

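The wrist view shows the grey stand at about (455,240)/1.5, turned roughly 0.3 rad. The handle top is at (463,250)/1.5. I'll enlarge it to get the yaw of the stand and the handle.

```bash
cat > y.py <<'E'
from h import *
np.set_printoptions(precision=4,suppress=True)
w=eyes.camera("wrist");s=eyes.camera("scene");d=eyes.camera("side")
def yaw(c,n,near,z,nm):
    for x in models.outline_of(c,n)[:3]:
        if np.linalg.norm(np.array(x["at"])-near)<30:
            rr,cc=np.nonzero(x["region"]);P=np.array([atz(ray(c,(a,b)),z)[:2] for a,b in zip(rr,cc)],np.float32)*1000
            r=cv2.minAreaRect(P);print(nm,n,x["conf"],np.round(r[0],1),np.round(r[1],1),round(r[2],1));return
yaw(d,"tray",(144,266),.012,"side");yaw(s,"tray",(235,166),.012,"scene")
yaw(w,"stand",(160,302),.01,"wrist");yaw(d,"stand",(265,250),.01,"side")
# orange handle colour mask in wrist
im=w["image"];hs=cv2.cvtColor(im,cv2.COLOR_RGB2HSV);m=((hs[...,0]<16)&(hs[...,1]>110)&(hs[...,2]>60));m[:145]=0;m[190:]=0;m[:,:285]=0;m[:,340:]=0
rr,cc=np.nonzero(m);print("handle px",len(rr),rr.min(),rr.max(),cc.min(),cc.max())
save(w,"w2.png",(125,195,255,350),8)
E
python3 y.py
```

```text
scene tray 0.89 [ 537.5 -262.9] [124.3 148.9] 89.9
side stand 0.64 [501.5 257.7] [109.6 139.8] 17.3
handle px 186 155 172 297 315
```

View pics/w2.png

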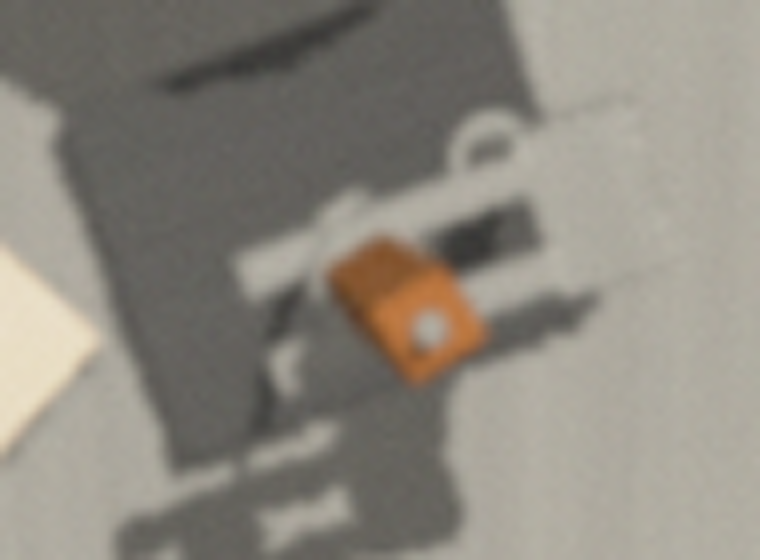

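```bash
cat > k.py <<'E'
from h import *
np.set_printoptions(precision=4,suppress=True)
w=eyes.camera("wrist")
P=lambda x,y,z:atz(ray(w,(125+y/8,255+x/8)),z)[:2]
A=lambda a,b:(np.degrees(np.arctan2(*(b-a)[::-1])),np.linalg.norm(b-a))
print("top",P(430,328,.179))
print("handle edge",A(P(418,385,.179),P(487,325,.179)),A(P(370,310,.179),P(430,262,.179)),A(P(332,268,.119),P(382,237,.119)),A(P(487,325,.179),P(430,262,.179)))
print("prong",A(P(240,270,.115),P(460,195,.115)),A(P(150,490,.0),P(330,430,.0)))
print("base",A(P(65,140,.01),P(180,465,.01)))
p=P(430,328,.179)
go([p[0],p[1],.26],np.radians(38))
E
python3 k.py
```

```text
top [0.4857 0.2753]
handle edge (np.float64(39.39677079228785), np.float64(0.015302098359054961)) (np.float64(36.60242376198159), np.float64(0.012756774450714027)) (np.float64(29.308329189580892), np.float64(0.011291338787524148)) (np.float64(130.68228381450805), np.float64(0.014781615444842822))
prong (np.float64(15.959342695072142), np.float64(0.04519660387302123)) (np.float64(15.859641436063724), np.float64(0.04779834603314463))
base (np.float64(-72.92303112543564), np.float64(0.08473452986167634))
tcp [0.4146 0.2692 0.3732] slide(300mm) [-0.0315  0.3812  0.2295] mm [ -9.5 114.4  68.8] F [-0.74 -0.01 -0.32] w 0.0871 t 6.35
z yaw -0.0496 tilt [-0.0012 -0.9999  0.0158]
turn(45deg) -0.9076 rad 0.7128
```

```bash
python3 -m inch '{"hand":[1,1,1,1,1,1,1,1,1],"slide":[[-0.03,0.1,0.115],[0,0.1,0.115],[0,0.05,0],[0,0,0],[0,0,0],[0,0,0],[0,0,0],[0,0,0],[0,0,0]],"turn":[0,0,0,-0.227,-0.227,-0.227,-0.227,0,0]}'
cat > w2.py <<'E'
from h import *
import sys
np.set_printoptions(precision=4,suppress=True)
o=get_obs();w=eyes.camera("wrist")
t=o["tool_pos"];q=proj(w,np.array([.4857,.2753,.15]));print(q)
go([.4857,.2753,.165],np.radians(38))
r,c=[int(v) for v in q];save(w,sys.argv[1],(max(r-70,0),r+70,max(c-90,0),c+90),4)
print("box",max(r-70,0),max(c-90,0))
for n,z in [("rod_grip",.149),("rod",.115),("fork",.115)]:
    for x in models.mark_of(w,n)[:2]: print(n,np.round(x["at"]),round(x["conf"],2),atz(ray(w,x["at"]),z))
E
python3 w2.py w3.png
```

```text
time_s: 7.48
tool_pos: [0.4823, 0.276, 0.2985]
ee_rot: [0.641, -0.636, 0.299, -0.308]
force: [-0.2, -0.4, 0.5]
gripper_width: 0.0868
[181.2412 259.5235]
tcp [0.4824 0.276  0.2986] slide(300mm) [0.0057 0.4453 0.0017] mm [  1.7 133.6   0.5] F [-0.3   0.05  0.19] w 0.0872 t 7.53
z yaw 0.6841 tilt [ 0.0072 -0.9999  0.0122]
turn(45deg) 0.0266 rad -0.0209
box 111 169
rod_grip [181. 258.] 0.86 [0.4845 0.2741 0.149 ]
rod [176. 258.] 0.7 [0.4845 0.2739 0.115 ]
rod [237. 356.] 0.39 [0.6475 0.2936 0.115 ]
fork [200.  87.] 0.87 [0.3267 0.1038 0.115 ]
fork [180. 258.] 0.64 [0.4888 0.2697 0.115 ]
```

View pics/w3.png

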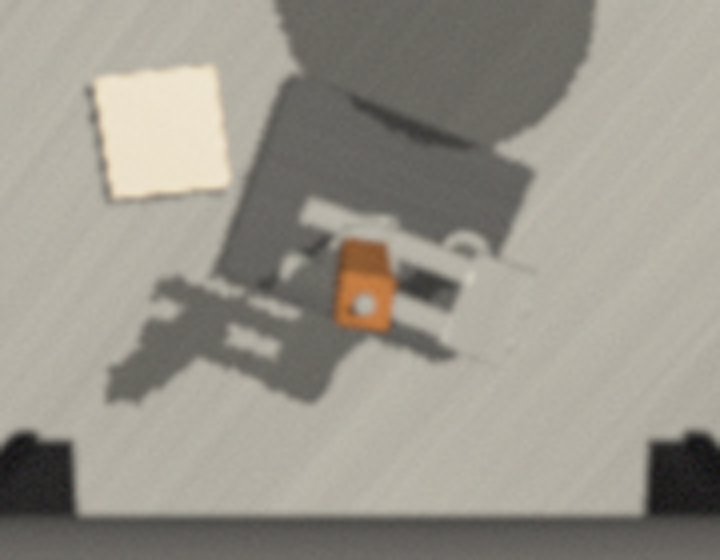

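```bash
python3 -m inch '{"hand":[1,1,1,1],"slide":[[0.005,0.15,0],[0,0.15,0],[0,0.15,0],[0,0,0]],"turn":[0.1,0,0,0]}'
python3 -c "
from h import *
w=eyes.camera('wrist');print([ (x['at'],x['conf'],atz(ray(w,x['at']),.149)) for x in models.mark_of(w,'rod_grip')[:1]])
go([.485,.2745,.131],np.radians(34))"
```

```text
time_s: 8.18
tool_pos: [0.4884, 0.2759, 0.1622]
ee_rot: [0.63, -0.621, 0.324, -0.335]
force: [-0.7, -0.1, -0.6]
gripper_width: 0.0869
[([210.6, 256.4], 0.74, array([0.48444444, 0.27793344, 0.149     ]))]
tcp [0.4918 0.2771 0.166 ] slide(300mm) [-0.007   0.116  -0.0268] mm [-2.1 34.8 -8. ] F [ 0.42 -0.55  0.35] w 0.0873 t 8.28
z yaw 0.6011 tilt [ 0.0105 -0.9996  0.0277]
turn(45deg) 0.0098 rad -0.0077
```

```bash
python3 -m inch '{"hand":[1,1,1],"slide":[[0,-0.15,0],[0,-0.15,0],[0,0,0]],"turn":[0,0,0]}'
python3 -c "
from h import *
go([.485,.276,.131],np.radians(34))"
python3 -m inch '{"hand":[1,1,1,1,1],"slide":[[0,0.05,0],[0,0.05,0],[0,0.05,0],[0,0.05,0],[0,0,0]],"turn":[0,0,0,0,0]}'
python3 -c "
from h import *
go([.485,.276,.131],np.radians(34))"
```

```text
time_s: 8.65
tool_pos: [0.4931, 0.2778, 0.266]
ee_rot: [0.636, -0.615, 0.319, -0.341]
force: [0.3, 0.8, 0.6]
gripper_width: 0.0873
tcp [0.4931 0.2778 0.266 ] slide(300mm) [-0.0164  0.4483 -0.0436] mm [ -4.9 134.5 -13.1] F [0.28 0.77 0.63] w 0.0873 t 8.65
z yaw 0.6006 tilt [ 0.014  -0.9991  0.0401]
turn(45deg) 0.0092 rad -0.0072
time_s: 9.28
tool_pos: [0.4933, 0.2777, 0.1997]
ee_rot: [0.634, -0.616, 0.32, -0.339]
force: [-0.6, -0.4, 0.7]
gripper_width: 0.0867
tcp [0.4933 0.2777 0.1997] slide(300mm) [-0.0137  0.2278 -0.0339] mm [ -4.1  68.3 -10.2] F [-0.59 -0.44  0.65] w 0.0867 t 9.28
z yaw 0.6003 tilt [ 0.0124 -0.9993  0.0348]
turn(45deg) 0.0087 rad -0.0068
```

```bash
python3 -m inch '{"hand":[1],"slide":[[0,0.03,-0.1]],"turn":[0]}' >/dev/null; python3 -c "
from h import *
go([.485,.276,.131],np.radians(34))"
python3 -m inch '{"hand":[1],"slide":[[0,0,0]],"turn":[0]}' >/dev/null; python3 -c "
from h import *
go([.485,.276,.131],np.radians(34))"
python3 -m inch '{"hand":[1],"slide":[[0,0,0]],"turn":[0]}' >/dev/null; python3 -c "
from h import *
go([.485,.276,.131],np.radians(34))"
```

```text
tcp [0.4712 0.2616 0.1896] slide(300mm) [-0.0163  0.1976  0.0574] mm [-4.9 59.3 17.2] F [ 0.14 -0.38 -0.38] w 0.0869 t 9.4
z yaw 0.6007 tilt [ 0.0135 -0.9992  0.0385]
turn(45deg) 0.0092 rad -0.0072
tcp [0.4684 0.2606 0.1883] slide(300mm) [-0.0135  0.1932  0.0683] mm [-4.1 58.  20.5] F [ 0.31 -0.37  0.26] w 0.0869 t 9.53
z yaw 0.6003 tilt [ 0.012  -0.9994  0.0335]
turn(45deg) 0.0088 rad -0.0069
tcp [0.4698 0.261  0.1889] slide(300mm) [-0.015   0.1951  0.0632] mm [-4.5 58.5 18.9] F [ 0.5   0.11 -0.22] w 0.087 t 9.65
z yaw 0.6001 tilt [ 0.0126 -0.9993  0.0359]
turn(45deg) 0.0086 rad -0.0067
```

```bash
python3 -m inch '{"hand":[1,1,1,1,1,1,1],"slide":[[-0.015,0,0.03],[0,0,0.03],[0,0.05,0],[0,0.05,0],[0,0.05,0],[0,0.045,0],[0,0,0]],"turn":[0,0,0,0,0,0,0]}' >/dev/null; python3 -c "
from h import *
go([.485,.276,.131],np.radians(34))
w=eyes.camera('wrist');print([ (x['at'],x['conf'],atz(ray(w,x['at']),.149)) for x in models.mark_of(w,'rod_grip')[:1]]);save(w,'w4.png')
"
```

```text
tcp [0.487  0.2774 0.1265] slide(300mm) [ 0.0004 -0.0153 -0.0076] mm [ 0.1 -4.6 -2.3] F [-0.74  0.07  0.32] w 0.087 t 10.53
z yaw 0.6005 tilt [ 0.0128 -0.9992  0.0367]
turn(45deg) 0.0091 rad -0.0071
[([235.7, 258.6], 0.6, array([0.48618908, 0.27594471, 0.149     ]))]
```

View pics/w4.png

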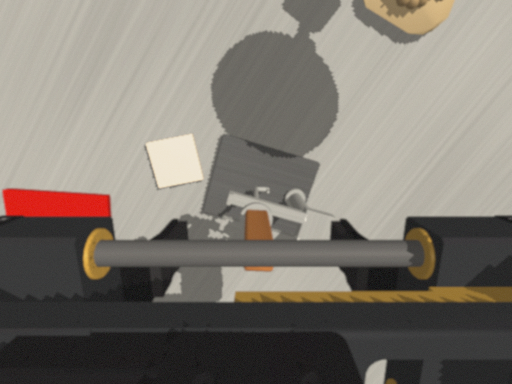

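The handle sits centred between the fingers at (258,240) and the hook shows beyond the fork at (262,190). Closing now.

```bash
python3 -m inch '{"hand":[1,0,0,0,0,0,0,0,0,0,0,0],"slide":[[0,-0.015,-0.004],[0,0,0],[0,0,0],[0,0,0],[0,0,0],[0,0,0],[0,0,0],[0,0,0],[0,0,0],[0,0,0],[0,0,0],[0,0,0]],"turn":[0,0,0,0,0,0,0,0,0,0,0,0]}' 30; python3 -c "
from h import *
go([.485,.276,.131],np.radians(34))"
```

```text
time_s: 12.12
tool_pos: [0.4879, 0.2774, 0.1347]
ee_rot: [0.636, -0.614, 0.318, -0.341]
force: [-0.1, 0.4, 0.4]
gripper_width: 0.0155
tcp [0.4879 0.2774 0.1347] slide(300mm) [-0.0018  0.0117 -0.0113] mm [-0.5  3.5 -3.4] F [-0.1   0.38  0.42] w 0.0155 t 12.12
z yaw 0.6007 tilt [ 0.0147 -0.9989  0.0434]
turn(45deg) 0.0092 rad -0.0073
```

```bash
python3 -m inch '{"hand":[0,0,0,0,0,0,0,0],"slide":[[0,-0.02,0],[0,-0.02,0],[0,0,0],[-0.015,0,-0.05],[-0.015,0,-0.05],[-0.015,0,-0.05],[0,-0.06,0],[0,-0.06,0]],"turn":[0,0,0,0,0,0,0,0]}'; cat > t.py <<'E'
from h import *
np.set_printoptions(precision=4,suppress=True)
go([.485,.01,.31],0)
d=eyes.camera("side");s=eyes.camera("scene")
P=lambda x,y,z:atz(ray(d,(155+y/4,210+x/4)),z)[:2]
A=lambda a,b:(np.degrees(np.arctan2(*(b-a)[::-1])),np.linalg.norm(b-a))
c=[P(165,103,.145),P(262,117,.145),P(280,45,.145),P(187,32,.145)];print(c,np.mean(c,0))
for i in range(4):print("rim",A(c[i],c[(i+1)%4]))
f=[P(143,232,.008),P(262,255,.008)];print("foot",f,A(*f))
save(s,"s2.png",(130,230,205,335),6);save(d,"d2.png",(155,300,200,345),4)
E
python3 t.py
```

```text
time_s: 13.12
tool_pos: [0.4362, 0.2609, 0.1802]
ee_rot: [0.635, -0.616, 0.319, -0.34]
force: [0.1, -0.5, -1.4]
gripper_width: 0.016
tcp [0.4362 0.2609 0.1802] slide(300mm) [ 0.7877 -0.4348 -0.3219] mm [ 236.3 -130.4  -96.6] F [ 0.11 -0.53 -1.36] w 0.016 t 13.12
z yaw 0.6006 tilt [ 0.0132 -0.9992  0.038 ]
turn(45deg) 0.7647 rad -0.6006
[array([0.5277, 0.0539]), array([0.456 , 0.0544]), array([ 0.4531, -0.021 ]), array([ 0.5241, -0.0215])] [0.4902 0.0164]
rim (np.float64(179.59307040286458), np.float64(0.07169821326452673))
rim (np.float64(-92.22104250921458), np.float64(0.07538379435658925))
rim (np.float64(-0.4027693487553919), np.float64(0.07107570006595458))
rim (np.float64(87.30602847895048), np.float64(0.07540091157792103))
foot [array([0.541 , 0.0666]), array([0.4465, 0.072 ])] (np.float64(176.71608931374962), np.float64(0.09463507709213095))
```

```bash
python3 -m inch '{"hand":[0,0,0,0,0,0,0,0,0,0],"slide":[[0,-0.1,0],[0,-0.1,0],[0,-0.1,0],[0,-0.1,0],[0,-0.1,0],[0,0,0],[0,0,0],[0,0,0],[0,0,0],[0,0,0]],"turn":[0,0,0,0,0,0.2,0.2,0.2,0.2,0]}'
python3 -c "
from h import *
go([.48,-.06,.33],np.radians(-2))"
```

```text
time_s: 14.48
tool_pos: [0.4266, 0.2579, 0.3277]
ee_rot: [-0.499, 0.478, -0.506, 0.517]
force: [-0.0, 0.1, -0.4]
gripper_width: 0.0152
tcp [0.4266 0.2579 0.3277] slide(300mm) [ 1.0501 -0.0109  0.2278] mm [315.   -3.3  68.3] F [-0.01  0.1  -0.41] w 0.0152 t 14.47
z yaw -0.0471 tilt [-0.01   -0.9994  0.0324]
turn(45deg) -0.0155 rad 0.0122
```

```bash
python3 -m inch '{"hand":[0,0,0,0,0,0,0,0,0,0],"slide":[[0.05,0,0.05],[0.1,0,0.05],[0.15,0,0.05],[0.15,0,0.05],[0.15,0,0.03],[0.15,0,0],[0.15,0,0],[0.1,0,0],[0.05,0,0],[0,0,0]],"turn":[0,0,0,0,0,0,0,0,0,-0.015]}'
cat > v.py <<'E'
from h import *
np.set_printoptions(precision=4,suppress=True)
go([.48,.012,.33],np.radians(-2))
w=eyes.camera("wrist")
for n,z in [("tank",0),("peg_wall",.08),("basket",.018),("bail_pivot",.046)]:
    for x in models.mark_of(w,n)[:2]: print(n,np.round(x["at"]),round(x["conf"],2),atz(ray(w,x["at"]),z))
q=proj(w,np.array([.49,.012,.08]));print("q",q)
r,c=[int(v) for v in q];r0,c0=max(0,r-70),max(0,c-90);print("box",r0,c0);save(w,"v1.png",(r0,r0+140,c0,c0+180),4)
E
python3 v.py
```

```text
time_s: 15.72
tool_pos: [0.4855, -0.0687, 0.3209]
ee_rot: [0.508, -0.489, 0.497, -0.505]
force: [-1.0, -0.0, -0.7]
gripper_width: 0.0159
tcp [ 0.4855 -0.0687  0.3209] slide(300mm) [-0.2692 -0.0281 -0.0186] mm [-80.7  -8.4  -5.6] F [-0.95 -0.03 -0.7 ] w 0.0159 t 15.72
z yaw -0.0045 tilt [-0.0101 -0.9996  0.0277]
turn(45deg) 0.0388 rad -0.0304
tank [112. 258.] 0.94 [0.4925 0.0193 0.    ]
peg_wall [114. 279.] 0.55 [0.5215 0.0127 0.08  ]
basket [114. 267.] 0.8 [0.5081 0.0143 0.018 ]
bail_pivot [117. 265.] 0.91 [0.5022 0.0096 0.046 ]
q [114.3664 257.3328]
box 44 167
```

View pics/v1.png

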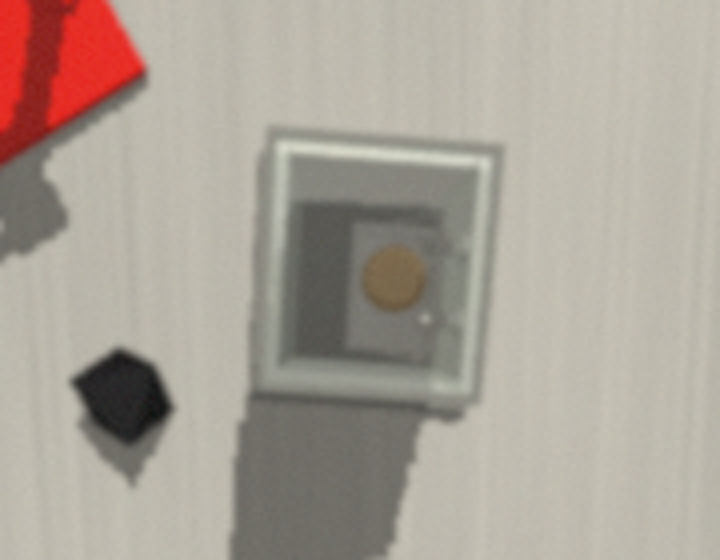

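The view shows the tank rim at crop (270–500,130–400), the fossil and basket against the +x wall at (395,278), and pegs near (455,250) and (450,317). I'll compute the rim and peg geometry.

```bash
cat > t2.py <<'E'
from h import *
np.set_printoptions(precision=4,suppress=True)
w=eyes.camera("wrist")
P=lambda x,y,z:atz(ray(w,(44+y/4,167+x/4)),z)[:2]
A=lambda a,b:(np.degrees(np.arctan2(*(b-a)[::-1])),np.linalg.norm(b-a))
c=[P(270,128,.145),P(503,147,.145),P(480,403,.145),P(253,393,.145)];print(np.array(c),np.mean(c,0))
for i in range(4):print("rim",A(c[i],c[(i+1)%4]))
for p in [(478,167),(290,155),(275,357),(462,365)]: print("inner?",P(*p,.145),P(*p,.008))
print("fossil",P(393,278,.03),"basket -x edge",P(352,225,.048),P(345,348,.048),"pegs",P(455,250,.08),P(450,317,.08))
g=cv2.cvtColor(w["image"],cv2.COLOR_RGB2GRAY)
E
python3 t2.py
```

```text
[[ 0.4613  0.0555]
 [ 0.5315  0.0502]
 [ 0.5261 -0.0261]
 [ 0.4541 -0.0227]] [0.4933 0.0142]
rim (np.float64(-4.277466172719263), np.float64(0.07039741795863477))
rim (np.float64(-94.02515414905366), np.float64(0.07656739740343903))
rim (np.float64(177.24839517211853), np.float64(0.07208326739873498))
rim (np.float64(84.75673764249645), np.float64(0.07849725119300335))
inner? [0.524  0.0445] [0.5407 0.062 ]
inner? [0.4671 0.0479] [0.4624 0.0667]
inner? [ 0.4613 -0.0116] [ 0.4544 -0.0152]
inner? [ 0.5202 -0.0143] [ 0.5354 -0.0189]
fossil [0.5042 0.0166] basket -x edge [0.4873 0.0357] [ 0.4842 -0.0108] pegs [0.5241 0.0245] [0.5227 0.0008]
```

```bash
cat >> h.py <<'E'
TY=np.radians(-4.3);TC=np.array([.4926,.0149])
ex=np.array([np.cos(TY),np.sin(TY)]);ey=np.array([-np.sin(TY),np.cos(TY)])
def hook(b=0.,o=None):
    """unbent hook bar-top point in tank frame mm (+b bend), z world mm"""
    o=o or get_obs();M=R(o);p=np.array(o["tool_pos"])+.1057*M[:,1]
    v=p[:2]-TC;return np.round([v@ex*1e3+b,v@ey*1e3,p[2]*1e3],1)
def st(b=0.):
    o=get_obs();M=R(o);F=np.array(o["force"])
    print("hook tank-mm",hook(b,o),"F tank",np.round([F[:2]@ex,F[:2]@ey,F[2]],2),"yaw err to tank",round(np.arctan2(M[1,2],M[0,2])-TY,4),"tilt",np.round(M[2],4),"t",round(o["time_s"],2),"w",round(o["gripper_width"],4))
E
python3 -c "
from h import *
st()"
python3 -m inch '{"hand":[0,0,0,0,0],"slide":[[0,0,0],[-0.06,0,0],[-0.1,0,0],[-0.08,0,0],[-0.03,0,0]],"turn":[0.09,0,0,0,0]}'
python3 -c "
from h import *
st()
o=get_obs();M=R(o);p=np.array(o['tool_pos'])
out=[]
for n in ('side','scene'):
    c=eyes.camera(n);im=cv2.resize(c['image'][:,:,::-1],None,fx=8,fy=8,interpolation=2)
    for L in (.0197,.1057,.1107):
        q=proj(c,p+L*M[:,1])*8+4;cv2.circle(im,(int(q[1]),int(q[0])),3,(0,255,0),-1)
    q=(proj(c,p+.08*M[:,1])*8).astype(int);out.append(im[q[0]-290:q[0]+290,q[1]-195:q[1]+195])
cv2.imwrite('pics/e1.png',np.hstack(out))
"
```

```text
hook tank-mm [  2.1 -81.2 215.7] F tank [-0.05  0.49 -0.92] yaw err to tank 0.0723 tilt [-0.0096 -0.9996  0.0284] t 16.02 w 0.0157
time_s: 16.65
tool_pos: [0.4918, 0.0185, 0.3228]
ee_rot: [-0.492, 0.472, -0.513, 0.522]
force: [-0.6, 1.4, -1.3]
gripper_width: 0.0156
hook tank-mm [  2.    4.8 217.2] F tank [-0.73  1.33 -1.25] yaw err to tank 0.004 tilt [-0.0118 -0.9995  0.029 ] t 16.65 w 0.0156
```

View pics/e1.png

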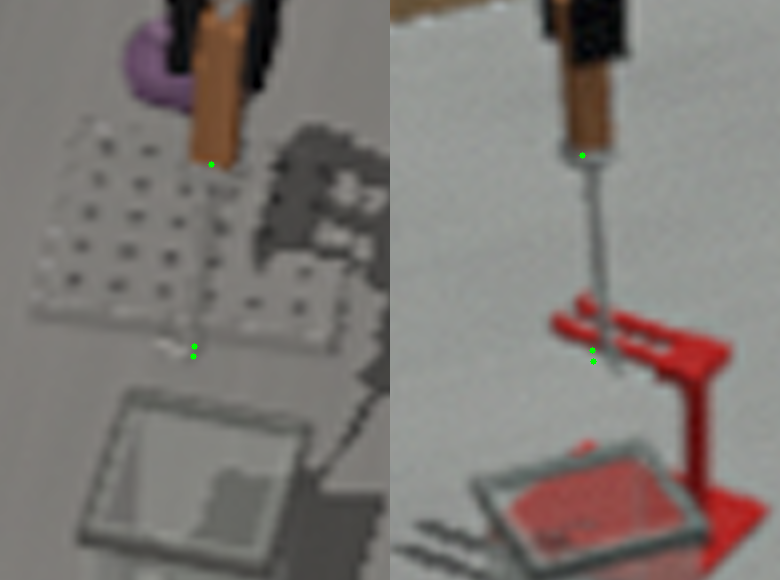

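Measured against the projected straight axis (green), the shank bottom lies within about 2 mm in x, so the bend looks small. I'll feel for the rest. Descending into the tank.

```bash
python3 -m inch '{"hand":[0,0,0,0,0,0,0,0],"slide":[[0.016,0,-0.01],[0,0.04,0],[0,0.06,0],[0,0.06,0],[0,0.06,0],[0,0.06,0],[0,0.05,0],[0,0.03,0]],"turn":[0,0,0,0,0,0,0,0]}'
python3 -c "
from h import *
st()"
```

```text
time_s: 17.75
tool_pos: [0.4904, 0.008, 0.2075]
ee_rot: [-0.489, 0.471, -0.515, 0.524]
force: [-0.2, 0.3, -0.6]
gripper_width: 0.0157
hook tank-mm [  1.1  -6.  101.9] F tank [-0.2   0.27 -0.65] yaw err to tank -0.0048 tilt [-0.0098 -0.9996  0.0267] t 17.75 w 0.0157
```

```bash
python3 -m inch '{"hand":[0,0,0,0,0,0],"slide":[[-0.015,0,-0.006],[0,0,0],[0,0.03,0],[0,0.03,0],[0,0.03,0],[0,0,0]],"turn":[0,0,0,0,0,0]}' >/dev/null
python3 -c "
from h import *
st()"
```

```text
hook tank-mm [ 0.4 -1.5 73.2] F tank [ 1.33 -0.08 -1.23] yaw err to tank -0.0056 tilt [-0.0097 -0.9996  0.0275] t 18.5 w 0.0156
```

```bash
python3 -m inch '{"hand":[0,0,0],"slide":[[0,0.015,0],[0,0.012,0],[0,0,0]],"turn":[0,0,0]}' >/dev/null
python3 -c "
from h import *
for i in range(5):
    st(); eyes.camera('wrist')
o=get_obs();M=R(o);p=np.array(o['tool_pos']);out=[]
c=eyes.camera('side')
im=cv2.resize(c['image'][:,:,::-1],None,fx=9,fy=9,interpolation=2)
q=(proj(c,p+.08*M[:,1])*9).astype(int);cv2.imwrite('pics/e2.png',im[q[0]-290:q[0]+290,q[1]-300:q[1]+300])
"
```

```text
hook tank-mm [ 1.  -1.5 64.7] F tank [-1.53 -0.46 -0.93] yaw err to tank -0.0057 tilt [-0.0096 -0.9996  0.0279] t 18.88 w 0.0159
hook tank-mm [ 1.2 -1.5 64.8] F tank [ 0.16 -0.73 -1.31] yaw err to tank -0.0056 tilt [-0.0096 -0.9996  0.0282] t 18.93 w 0.016
hook tank-mm [ 1.3 -1.5 65. ] F tank [ 0.23 -0.42 -0.39] yaw err to tank -0.0055 tilt [-0.0095 -0.9995  0.0285] t 18.98 w 0.0158
hook tank-mm [ 1.4 -1.5 65. ] F tank [-0.13 -0.27 -1.77] yaw err to tank -0.0056 tilt [-0.0095 -0.9995  0.0287] t 19.02 w 0.016
hook tank-mm [ 1.4 -1.5 65.1] F tank [-0.19  0.03 -0.59] yaw err to tank -0.0056 tilt [-0.0095 -0.9995  0.0288] t 19.07 w 0.0159
```

View pics/e2.png

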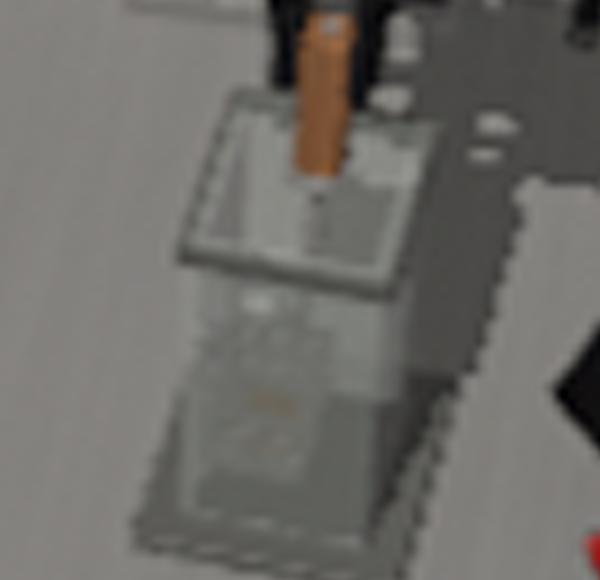

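```bash
cat > f.py <<'E'
from h import *
F=[];H=[]
for i in range(6):
    o=get_obs();f=np.array(o["force"]);F.append([f[:2]@ex,f[:2]@ey,f[2]]);m=np.array(o["moment"]);H.append(np.r_[hook(0,o)]);eyes.camera("wrist")
F=np.array(F);print("hook",np.mean(H,0).round(2),"F",F.mean(0).round(2),"sd",F.std(0).round(2),"tilt",np.round(R()[2],4),"t",get_obs()["time_s"],"M",m.round(3))
E
python3 -m inch '{"hand":[0,0,0,0],"slide":[[0,0,0.01],[0,0,0.01],[0,0,0.007],[0,0,0]],"turn":[0,0,0,0]}' >/dev/null;python3 f.py
```

```text
hook [10.3  -1.62 65.6 ] F [-0.01  0.02 -1.21] sd [0.14 0.61 0.83] tilt [-0.0094 -0.9995  0.0294] t 19.975 M [-0.011 -0.09  -0.019]
```

```bash
python3 -m inch '{"hand":[0,0],"slide":[[0,0,0.007],[0,0,0]],"turn":[0,0]}' >/dev/null;python3 f.py; python3 -m inch '{"hand":[0,0],"slide":[[0,0,0.004],[0,0,0]],"turn":[0,0]}' >/dev/null;python3 f.py
```

```text
hook [12.1  -1.55 65.62] F [-0.02  0.09 -0.99] sd [0.27 0.6  0.28] tilt [-0.0095 -0.9995  0.029 ] t 20.525 M [ 0.001 -0.078  0.022]
hook [13.15 -1.5  65.63] F [ 0.06 -0.22 -1.13] sd [0.22 0.4  0.53] tilt [-0.0095 -0.9995  0.0289] t 21.075 M [-0.011  0.001 -0.001]
```

```bash
sed -i 's/range(6)/range(4)/' f.py; python3 -m inch '{"hand":[0,0],"slide":[[0,0,0.004],[0,0,0]],"turn":[0,0]}' >/dev/null;python3 f.py; python3 -m inch '{"hand":[0,0],"slide":[[0,0,0.004],[0,0,0]],"turn":[0,0]}' >/dev/null;python3 f.py
```

```text
hook [14.28 -1.52 65.7 ] F [-0.06  0.24 -0.97] sd [0.4  0.29 0.34] tilt [-0.0095 -0.9995  0.0286] t 21.525 M [-0.001 -0.053  0.004]
hook [15.18 -1.5  65.62] F [-0.21  0.15 -1.1 ] sd [0.27 0.16 0.31] tilt [-0.0096 -0.9996  0.0284] t 21.975 M [ 0.001  0.011 -0.004]
```

```bash
python3 -m inch '{"hand":[0,0],"slide":[[0,0,0.004],[0,0,0]],"turn":[0,0]}' >/dev/null;python3 f.py
```

```text
hook [15.55 -1.4  65.55] F [-0.34  0.12 -1.01] sd [0.41 0.15 0.44] tilt [-0.0096 -0.9996  0.0269] t 22.425 M [ 0.024  0.17  -0.023]
```

```bash
sed -i 's/m=np.array(o\["moment"\])/m=(m if i else 0)+np.array(o["moment"])\/4/' f.py; python3 -m inch '{"hand":[0,0],"slide":[[0,0,0.004],[0,0,0]],"turn":[0,0]}' >/dev/null;python3 f.py
```

```text
hook [15.9 -1.4 65.4] F [-1.32 -0.08 -1.02] sd [0.65 0.41 0.9 ] tilt [-0.0097 -0.9996  0.0254] t 22.875 M [-0.039  0.279 -0.018]
```

Contact with the wall is felt at about −1.3 N, where expected, so the bend is near zero. Now raising along the wall with light contact.

```bash
python3 -m inch '{"hand":[0,0,0],"slide":[[0,-0.008,0.001],[0,-0.008,0.001],[0,0,0.001]],"turn":[0,0,0]}' >/dev/null;python3 f.py
```

```text
hook [16.2 -1.3 70.3] F [-1.59  0.38 -0.46] sd [0.39 0.65 0.27] tilt [-0.0099 -0.9997  0.0242] t 23.45 M [0.034 0.411 0.008]
```

```bash
python3 -m inch '{"hand":[0,0,0],"slide":[[0,-0.008,0.001],[0,0,0.001],[0,0,0]],"turn":[0,0,0]}' >/dev/null;python3 f.py
```

```text
hook [16.23 -1.3  72.55] F [-2.08 -0.58 -0.75] sd [0.35 0.41 0.55] tilt [-0.01   -0.9997  0.0233] t 24.025 M [0.02  0.46  0.012]
```

```bash
python3 -m inch '{"hand":[0,0,0],"slide":[[0,-0.008,0],[0,-0.008,0],[0,0,0]],"turn":[0,0,0]}' >/dev/null;python3 f.py;python3 -m inch '{"hand":[0,0,0],"slide":[[0,-0.006,0],[0,-0.006,0],[0,0,0]],"turn":[0,0,0]}' >/dev/null;python3 f.py
```

```text
hook [16.23 -1.3  77.5 ] F [-1.63 -0.41 -0.77] sd [0.46 0.49 0.28] tilt [-0.01   -0.9997  0.0233] t 24.6 M [-0.002  0.419  0.002]
hook [15.9  -1.3  80.57] F [-0.37 -0.46 -2.29] sd [0.12 0.37 0.27] tilt [-0.0102 -0.9997  0.0227] t 25.175 M [-0.024  0.292 -0.001]
```

```bash
python3 -m inch '{"hand":[0,0,0],"slide":[[0,-0.01,0],[0,-0.01,0],[0,0,0]],"turn":[0,0,0]}' >/dev/null;python3 f.py;python3 -m inch '{"hand":[0,0,0],"slide":[[0,-0.01,0],[0,-0.01,0],[0,0,0]],"turn":[0,0,0]}' >/dev/null;python3 f.py
```

```text
hook [15.73 -1.4  86.68] F [-1.27 -0.32 -2.62] sd [0.29 0.46 0.76] tilt [-0.0103 -0.9997  0.0224] t 25.75 M [-0.02   0.257 -0.012]
hook [15.62 -1.4  92.75] F [-1.15 -0.07 -3.04] sd [0.48 0.35 0.48] tilt [-0.0104 -0.9997  0.0224] t 26.325 M [-0.018  0.216  0.012]
```

```bash
python3 -m inch '{"hand":[0,0,0,0,0],"slide":[[0,0,-0.01],[0,0,-0.01],[0,0,-0.01],[0,0,-0.01],[0,0,0]],"turn":[0,0,0,0,0]}' >/dev/null;python3 f.py;python3 -m inch '{"hand":[0,0,0,0,0,0,0],"slide":[[0,0,-0.01],[0,0,-0.01],[0,0,-0.01],[0,0,-0.01],[0,0,-0.009],[0,0,0],[0,0,0]],"turn":[0,0,0,0,0,0,0]}' >/dev/null;python3 f.py
```

```text
hook [ 4.43 -1.48 92.65] F [-0.13  0.33 -2.76] sd [0.48 0.28 0.59] tilt [-0.0102 -0.9996  0.0254] t 27.15 M [-0.036 -0.022  0.004]
hook [-11.1   -1.4   92.22] F [-0.08  0.01 -2.85] sd [0.5  0.34 0.56] tilt [-0.0102 -0.9996  0.0256] t 28.225 M [-0.016 -0.026  0.02 ]
```

```bash
python3 -m inch '{"hand":[0,0,0,0,0,0,0],"slide":[[0,-0.015,0.0005],[0,-0.02,0.0005],[0,-0.02,0.0005],[0,-0.02,0.0005],[0,-0.02,0.0005],[0,-0.02,0.0005],[0,0,0]],"turn":[0,0,0,0,0,0,0]}' >/dev/null;python3 f.py;python3 -m inch '{"hand":[0,0,0,0,0,0],"slide":[[0,-0.02,0.0005],[0,-0.03,0.0005],[0,-0.03,0.0005],[0,-0.03,0.0005],[0,-0.03,0.0005],[0,0,0]],"turn":[0,0,0,0,0,0]}' >/dev/null;python3 f.py
```

```text
hook [-10.82  -1.78 129.4 ] F [-0.07 -0.33 -3.07] sd [0.62 0.27 0.51] tilt [-0.0102 -0.9996  0.0252] t 29.3 M [-0.045 -0.052 -0.007]
hook [-11.92  -2.15 173.65] F [-0.06  0.04 -3.11] sd [0.72 0.43 0.25] tilt [-0.0105 -0.9997  0.0228] t 30.25 M [-0.034 -0.041 -0.002]
```

```bash
python3 -m inch '{"hand":[0,0,0,0,0,0,0,0],"slide":[[0,-0.03,0.001],[0,-0.04,0.001],[0,-0.04,0.001],[0,-0.04,0.001],[0,-0.04,0],[0,-0.03,0],[0,-0.01,0],[0,0,0]],"turn":[0,0,0,0,0,0,0,0]}' >/dev/null;python3 f.py;python3 -c "
from h import *
c=eyes.camera('side');s=eyes.camera('scene')
for n in ('tray_top','bail_pivot','basket'):
  for k,z in ((c,0),(s,0)):
    print(n,[(np.round(x['at']),round(x['conf'],2),atz(ray(k,x['at']),.012 if n=='tray_top' else .19).round(4)) for x in models.mark_of(k,n)[:2]])
cv2.imwrite('pics/g1.png',np.hstack([cv2.resize(c['image'][90:240,215:325,::-1],None,fx=3.6,fy=3.6,interpolation=2),cv2.resize(s['image'][90:240,190:300,::-1],None,fx=3.6,fy=3.6,interpolation=2)]))
go([.535,-.259,.35])
"
```

```text
hook [-13.12  -2.8  246.82] F [-0.16  0.44 -2.68] sd [0.58 0.34 0.59] tilt [-0.0106 -0.9997  0.0222] t 31.45 M [-0.03  -0.059 -0.004]
tray_top [(array([142., 265.]), 0.85, array([ 0.5332, -0.2637,  0.012 ]))]
tray_top [(array([231., 165.]), 0.68, array([ 0.5222, -0.2623,  0.012 ])), (array([236., 166.]), 0.41, array([ 0.5455, -0.2677,  0.012 ]))]
bail_pivot [(array([158., 267.]), 0.71, array([ 0.4912, -0.0043,  0.19  ])), (array([142., 264.]), 0.68, array([ 0.5122, -0.0669,  0.19  ]))]
bail_pivot [(array([149., 237.]), 0.72, array([0.4448, 0.0366, 0.19  ])), (array([229., 306.]), 0.32, array([0.8731, 0.0176, 0.19  ]))]
basket [(array([162., 266.]), 0.67, array([0.4925, 0.0141, 0.19  ]))]
basket [(array([214., 339.]), 0.48, array([0.8677, 0.1272, 0.19  ])), (array([160., 237.]), 0.46, array([0.5052, 0.0069, 0.19  ]))]
tcp [0.477  0.0121 0.3526] slide(300mm) [0.8852 0.0057 0.2655] mm [265.6   1.7  79.6] F [-0.03  0.05 -3.34] w 0.0158 t 31.85
z yaw -0.081 tilt [-0.0105 -0.9997  0.0233]
```

View pics/g1.png

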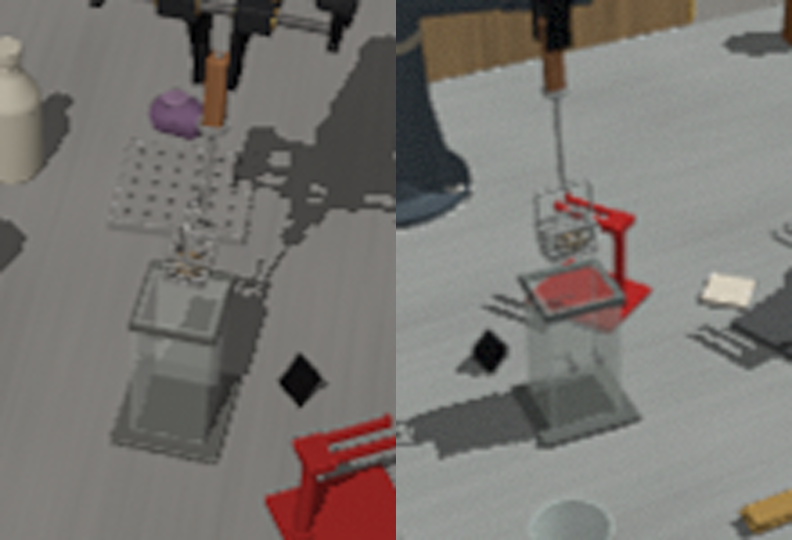

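The left half shows the basket with its fossil hanging on the hook clear of the rim at (190,255), and the right half shows it at (565,235). Carrying it to the tray with smooth acceleration.

```bash
python3 -m inch '{"hand":[0,0,0,0,0,0,0,0,0,0,0,0],"slide":[[0.03,0,0.008],[0.05,0,0.012],[0.07,0,0.02],[0.09,0,0.025],[0.1,0,0.025],[0.11,0,0.025],[0.11,0,0.025],[0.1,0,0.025],[0.08,0,0.025],[0.06,0,0.02],[0.04,0,0.012],[0.02,0,0.008]],"turn":[0,0,0,0,0,0,0,0,0,0,0,0]}' >/dev/null;python3 f.py; python3 -c "
from h import *
go([.5245,-.260,.35])"
```

```text
hook [  57.47 -280.02  245.52] F [ 0.16 -0.26 -3.16] sd [0.22 0.13 0.47] tilt [-0.008  -0.9997  0.0237] t 33.55 M [-0.042 -0.079 -0.016]
tcp [ 0.5261 -0.2681  0.3514] slide(300mm) [-0.0264  0.0046 -0.0077] mm [-7.9  1.4 -2.3] F [-0.36 -0.5  -3.84] w 0.0157 t 33.55
z yaw -0.0833 tilt [-0.008  -0.9997  0.0237]
```

```bash
python3 -m inch '{"hand":[0,0,0,0,0,0,0,0,0,0,0,0],"slide":[[-0.024,0,-0.007],[0,0.03,0],[0,0.05,0],[0,0.06,0],[0,0.06,0],[0,0.06,0],[0,0.06,0],[0,0.06,0],[0,0.05,0],[0,0.03,0],[0,0.015,0],[0,0,0]],"turn":[0,0,0,0,0,0,0,0,0,0,0,0]}' >/dev/null;python3 f.py
```

```text
hook [  55.47 -264.85   91.95] F [-0.19 -0.65 -3.09] sd [0.28 0.21 0.29] tilt [-0.0111 -0.9997  0.0195] t 35.25 M [-0.023 -0.077 -0.021]
```

```bash
python3 -m inch '{"hand":[0,0,0,0,0],"slide":[[0,0.012,0],[0,0.012,0],[0,0.01,0],[0,0.006,0],[0,0,0]],"turn":[0,0,0,0,0]}' >/dev/null;python3 f.py;python3 -m inch '{"hand":[0,0,0],"slide":[[0,0.006,0],[0,0.006,0],[0,0,0]],"turn":[0,0,0]}' >/dev/null;python3 f.py
```

```text
hook [  56.48 -265.22   80.38] F [-0.05 -0.17 -2.84] sd [0.16 0.72 0.29] tilt [-0.0099 -0.9997  0.0214] t 36.075 M [-0.031 -0.053 -0.006]
hook [  57.15 -265.4    77.18] F [-0.01  0.07 -2.96] sd [0.11 0.23 0.47] tilt [-0.0095 -0.9997  0.0223] t 36.65 M [-0.025 -0.049  0.012]
```

```bash
python3 -m inch '{"hand":[0,0,0],"slide":[[0,0.007,0],[0,0.005,0],[0,0,0]],"turn":[0,0,0]}' >/dev/null;python3 f.py;python3 -m inch '{"hand":[0,0,0],"slide":[[0,0.006,0],[0,0.006,0],[0,0,0]],"turn":[0,0,0]}' >/dev/null;python3 f.py
```

```text
hook [  58.08 -266.05   74.18] F [-0.01 -0.04 -1.17] sd [0.38 0.12 0.29] tilt [-0.0084 -0.9997  0.024 ] t 37.225 M [-0.024 -0.054 -0.002]
hook [  58.23 -266.05   70.47] F [ 0.17 -0.01 -1.2 ] sd [0.56 0.14 0.48] tilt [-0.0081 -0.9997  0.0245] t 37.8 M [ 0.003 -0.059 -0.026]
```

```bash
python3 -m inch '{"hand":[0,0,0,0],"slide":[[0,0.012,0],[0,0.012,0],[0,0.006,0],[0,0,0]],"turn":[0,0,0,0]}' >/dev/null;python3 f.py
```

```text
hook [  58.58 -266.05   61.03] F [-0.36 -0.29 -1.17] sd [0.34 0.16 0.31] tilt [-0.0078 -0.9997  0.0249] t 38.5 M [-0.034 -0.054  0.019]
```

```bash
python3 -m inch '{"hand":[0,0,0,0,0],"slide":[[0,0,-0.01],[0,0,-0.015],[0,0,-0.015],[0,0,-0.01],[0,0,0]],"turn":[0,0,0,0,0]}' >/dev/null;python3 f.py;python3 -m inch '{"hand":[0,0,0,0,0],"slide":[[0,0,-0.02],[0,0,-0.02],[0,0,-0.02],[0,0,-0.01],[0,0,0]],"turn":[0,0,0,0,0]}' >/dev/null;python3 f.py
```

```text
hook [  42.68 -266.15   61.18] F [ 0.24  0.03 -0.62] sd [0.48 0.35 0.26] tilt [-0.0075 -0.9997  0.0253] t 39.325 M [-0.001 -0.046 -0.005]
hook [  20.45 -266.05   60.5 ] F [ 0.32  0.07 -1.16] sd [0.43 0.43 0.21] tilt [-0.0074 -0.9997  0.0252] t 40.15 M [-0.039 -0.058  0.017]
```

```bash
python3 -m inch '{"hand":[0,0,0,0,0,0,0,0],"slide":[[0,-0.04,0],[0,-0.08,0],[0,-0.12,0],[0,-0.12,0],[0,-0.12,0],[0,-0.08,0],[0,-0.04,0],[0,0,0]],"turn":[0,0,0,0,0,0,0,0]}' >/dev/null; python3 -c "
from h import *
go([.43,.262,.335],.6007)
c=eyes.camera('scene');d=eyes.camera('side')
for k in (c,d): print([(np.round(x['at']),round(x['conf'],2),atz(ray(k,x['at']),.012).round(4)) for x in models.mark_of(k,'basket')[:2]])
a=cv2.resize(c['image'][175:275,115:225,::-1],None,fx=3.6,fy=3.6,interpolation=2);b=cv2.resize(d['image'][85:185,210:320,::-1],None,fx=3.6,fy=3.6,interpolation=2);cv2.imwrite('pics/k1.png',np.hstack([a,b]))"
```

```text
tcp [ 0.4865 -0.2534  0.3567] slide(300mm) [-1.6978  0.0713 -0.3234] mm [-509.3   21.4  -97. ] F [ 0.38 -0.69 -1.26] w 0.0157 t 41.15
z yaw -0.0779 tilt [-0.0049 -0.9996  0.0289]
turn(45deg) -0.8641 rad 0.6786
[(array([235., 167.]), 0.7, array([ 0.5404, -0.2616,  0.012 ]))]
[(array([143., 266.]), 0.68, array([ 0.5287, -0.2582,  0.012 ])), (array([145., 264.]), 0.59, array([ 0.5337, -0.2466,  0.012 ]))]
```

```bash
python3 -m inch '{"hand":[0,0,0,0,0,0,0,0,0,0,0,0],"slide":[[-0.08,0,-0.03],[-0.16,0,-0.03],[-0.18,0,-0.03],[-0.18,0,-0.03],[-0.18,0,-0.03],[-0.18,0,-0.03],[-0.18,0,-0.03],[-0.18,0,-0.03],[-0.16,0,-0.03],[-0.11,0,-0.03],[-0.05,0,-0.02],[0,0,0]],"turn":[0,0,0,0,0,0,0,0,0,0,0,0]}' >/dev/null
python3 -m inch '{"hand":[0,0,0,0,0,0],"slide":[[0,0,0],[0,0,0],[0,0,0],[0,0,0],[0,0,0],[0,0,0]],"turn":[-0.21,-0.21,-0.21,-0.21,0,0]}' >/dev/null
python3 -c "
from h import *
go([.440,.2632,.20],.6007)"
```

```text
tcp [0.423  0.2546 0.3403] slide(300mm) [0.0108 0.4675 0.0643] mm [  3.2 140.2  19.3] F [-0.09  1.26 -0.61] w 0.0157 t 43.6
z yaw 0.591 tilt [-0.0063 -1.     -0.0025]
turn(45deg) -0.0124 rad 0.0097
```

```bash
python3 -m inch '{"hand":[0,0,0,0,0,0,0,0,0],"slide":[[0.011,0,0.03],[0,0,0.034],[0,0.06,0],[0,0.09,0],[0,0.09,0],[0,0.09,0],[0,0.07,0],[0,0.04,0],[0,0,0]],"turn":[0,0,0,0,-0.01,0,0,0,0]}' >/dev/null
python3 -c "
from h import *
go([.440,.2632,.149],.6007)"
```

```text
tcp [0.449  0.2668 0.2049] slide(300mm) [-0.0058  0.186  -0.0325] mm [-1.7 55.8 -9.8] F [ 0.39 -0.05 -0.38] w 0.0159 t 44.73
z yaw 0.593 tilt [-0.0048 -1.      0.0049]
turn(45deg) -0.0098 rad 0.0077
```

```bash
python3 -m inch '{"hand":[0,0,0,0,0,0],"slide":[[-0.006,0,-0.035],[0,0,0],[0,0.05,0],[0,0.06,0],[0,0.05,0],[0,0.02,0]],"turn":[0,0,0,0,-0.01,0]}' >/dev/null
python3 f.py; python3 -c "
from h import *
go([.4875,.2772,.149],.6007)"
```

```text
hook [-68.85 245.08  45.53] F [ 0.02 -0.16 -1.41] sd [0.25 0.43 0.47] tilt [-0.0019 -0.9999  0.0148] t 45.675 M [ 0.012 -0.117  0.015]
tcp [0.4422 0.2638 0.1524] slide(300mm) [0.0485 0.0133 0.1497] mm [14.6  4.  44.9] F [-0.32  0.9  -1.15] w 0.0156 t 45.67
z yaw 0.6008 tilt [-0.0019 -0.9999  0.0148]
turn(45deg) 0.0001 rad -0.0001
```

```bash
python3 -m inch '{"hand":[0,0,0,0,0,0,0],"slide":[[0.008,0.004,0.025],[0.008,0.004,0.025],[0.008,0,0.025],[0.008,0,0.025],[0.008,0,0.025],[0.008,0,0.02],[0,0,0]],"turn":[0,0,0,0,0,0,0]}' >/dev/null
python3 f.py; python3 -c "
from h import *
go([.4875,.2772,.1355],.6007)
w=eyes.camera('wrist');q=proj(w,np.array([.4875,.2772,.115]));r,c=[int(v) for v in q];print(r,c)
im=cv2.resize(w['image'][max(r-80,0):r+40,c-80:c+80,::-1],None,fx=4.5,fy=4.5,interpolation=2);cv2.imwrite('pics/n1.png',im)
for n in ('rod','fork','rod_grip'): print(n,[(np.round(x['at']),round(x['conf'],2),atz(ray(w,x['at']),.149 if n=='rod_grip' else .115).round(4)) for x in models.mark_of(w,n)[:2]])
"
```

```text
hook [-19.78 263.5   46.35] F [ 0.12 -0.33 -1.04] sd [0.73 0.2  0.75] tilt [-9.000e-04 -9.998e-01  1.840e-02] t 46.75 M [-0.003 -0.118  0.003]
tcp [0.4905 0.2779 0.152 ] slide(300mm) [-0.0038  0.0549 -0.0106] mm [-1.2 16.5 -3.2] F [-0.16  0.09 -0.7 ] w 0.0159 t 46.75
z yaw 0.6008 tilt [-9.000e-04 -9.998e-01  1.840e-02]
turn(45deg) 0.0001 rad -0.0001
205 255
rod [(array([215., 259.]), 0.57, array([0.4946, 0.2722, 0.115 ]))]
fork [(array([208., 249.]), 0.79, array([0.4846, 0.272 , 0.115 ]))]
rod_grip [(array([228., 259.]), 0.63, array([0.4933, 0.2728, 0.149 ]))]
```

```bash
python3 -m inch '{"hand":[0,0,0,0,0,0],"slide":[[-0.004,0,-0.011],[0,0,0],[0,0.015,0],[0,0.015,0],[0,0.01,0],[0,0,0]],"turn":[0,0,0,0,0,0]}' >/dev/null
python3 f.py;python3 -m inch '{"hand":[0,0,0],"slide":[[0,0.006,0],[0,0.005,0],[0,0,0]],"turn":[0,0,0]}' >/dev/null
python3 f.py; python3 -c "
from h import *
go([.4875,.2772,.1347],.6007)"
```

```text
hook [-23.72 262.35  33.6 ] F [-0.16  0.05 -0.99] sd [0.35 0.36 0.11] tilt [-6.000e-04 -9.998e-01  1.930e-02] t 47.9 M [ 0.019 -0.127  0.011]
hook [-23.1  262.62  30.72] F [ 0.23  0.3  -1.6 ] sd [0.44 0.29 0.14] tilt [-3.000e-04 -9.998e-01  2.020e-02] t 48.475 M [-0.005 -0.114 -0.001]
tcp [0.4876 0.2773 0.1365] slide(300mm) [ 0.0002  0.0061 -0.0006] mm [ 0.1  1.8 -0.2] F [ 0.33  0.4  -1.07] w 0.0157 t 48.48
z yaw 0.6009 tilt [-3.000e-04 -9.998e-01  2.020e-02]
turn(45deg) 0.0002 rad -0.0002
```

```bash
python3 -m inch '{"hand":[0,0,0],"slide":[[0,0.006,0],[0,0.004,0],[0,0,0]],"turn":[0,0,0]}' >/dev/null
python3 f.py; python3 -c "
from h import *
go([.4875,.2772,.1347],.6007)
w=eyes.camera('wrist');q=proj(w,np.array([.4875,.2772,.115]));r,c=[int(v) for v in q]
im=cv2.resize(w['image'][max(r-90,0):r+40,c-80:c+80,::-1],None,fx=4.5,fy=4.5,interpolation=2);cv2.imwrite('pics/n2.png',im)"
```

```text
hook [-22.45 263.12  29.02] F [-0.33  0.16  0.57] sd [0.48 0.67 1.48] tilt [-2.000e-04 -9.998e-01  2.160e-02] t 49.05 M [ 0.006 -0.063 -0.015]
tcp [0.4881 0.2777 0.1347] slide(300mm) [ 0.0002 -0.0001 -0.0026] mm [ 0.1 -0.  -0.8] F [-1.38  0.38  2.  ] w 0.016 t 49.05
z yaw 0.6008 tilt [-2.000e-04 -9.998e-01  2.160e-02]
turn(45deg) 0.0002 rad -0.0001
```

View pics/n2.png

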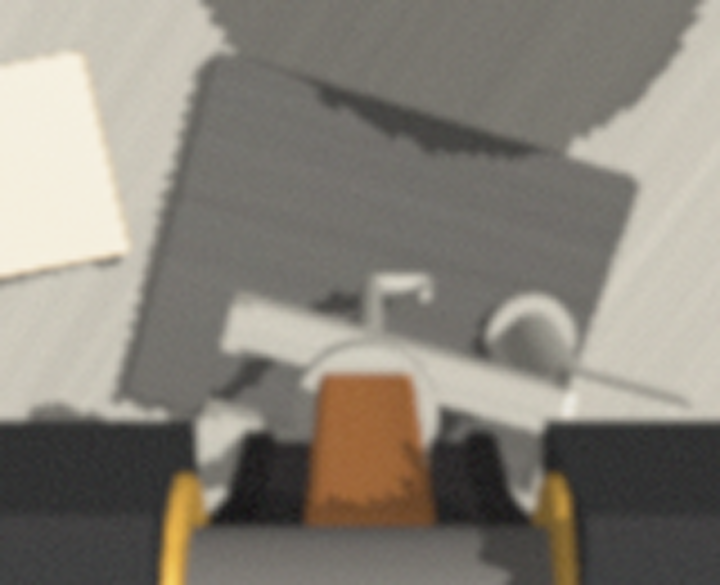

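Collar rests on both prongs at (370,375), shank between them, with the wrist force unloaded. Releasing.

```bash
python3 -m inch '{"hand":[0.3,0.6,1,1,1,1,1],"slide":[[0,0,0],[0,0,0],[0,0,0],[0,0,0],[0,0,0],[0,0,0],[0,0,0]],"turn":[0,0,0,0,0,0,0]}';python3 -m inch '{"hand":[1,1,1,1,1,1,1,1],"slide":[[0,-0.03,0],[0,-0.06,0],[0,-0.1,0],[0,-0.12,0],[0,-0.12,0],[0,-0.1,0],[0,-0.05,0],[0,0,0]],"turn":[0,0,0,0,0,0,0,0]}'
python3 -c "
from h import *
s=eyes.camera('scene');d=eyes.camera('side');w=eyes.camera('wrist')
for n,z in (('rod',.115),('rod_grip',.149),('fork',.115),('basket',.012),('fossil',.016),('tray_top',.012),('magnetite',0),('streak_plate',0)):
  print(n,[[(round(x['conf'],2),atz(ray(k,x['at']),z).round(3)[:2].tolist()) for x in models.mark_of(k,n)[:2]] for k in (s,d,w)])
"
```

```text
time_s: 49.98
tool_pos: [0.4881, 0.2776, 0.1341]
ee_rot: [0.632, -0.619, 0.326, -0.333]
force: [0.5, 0.0, -0.1]
gripper_width: 0.0777
time_s: 50.98
tool_pos: [0.485, 0.2754, 0.3182]
ee_rot: [0.633, -0.618, 0.325, -0.334]
force: [0.5, 0.1, -0.4]
gripper_width: 0.0868
rod [[(0.69, [0.484, 0.286])], [(0.76, [0.489, 0.286]), (0.36, [0.481, 0.264])], []]
rod_grip [[(0.48, [0.481, 0.279])], [(0.5, [0.516, 0.076]), (0.43, [0.49, 0.278])], [(0.92, [0.485, 0.278])]]
fork [[(0.7, [0.325, 0.11]), (0.3, [0.535, -0.087])], [(0.91, [0.328, 0.112]), (0.56, [0.479, 0.277])], [(0.89, [0.488, 0.272]), (0.75, [0.326, 0.102])]]
basket [[(0.59, [0.511, 0.506]), (0.46, [0.536, -0.252])], [], [(0.45, [0.499, 0.519])]]
fossil [[(0.44, [0.554, -0.244])], [(0.45, [0.397, 0.261])], []]
tray_top [[(0.94, [0.513, -0.253])], [(0.72, [0.496, 0.214])], []]
magnetite [[(0.44, [0.394, -0.029])], [(0.46, [0.389, -0.02])], []]
streak_plate [[(0.6, [0.404, 0.267]), (0.25, [0.717, 0.29])], [(0.72, [0.406, 0.258])], [(0.91, [0.404, 0.246])]]
```

```bash
python3 -c "
from h import *
s=eyes.camera('scene');d=eyes.camera('side')
for k in (s,d):
  for n in ('basket','fossil'):
    for x in models.outline_of(k,n)[:2]:
      rr,cc=np.nonzero(x['region']);print(n,round(x['conf'],2),rr.min(),rr.max(),cc.min(),cc.max())
  P=np.array([proj(k,np.array([.534+a,-.255+b,z])) for a in(-.018,.018) for b in (-.024,.024) for z in(.012,.042)]);print('expected upright body',P.min(0).round(),P.max(0).round())
env.close_job();print(get_obs()['time_s'])"
```

```text
basket 0.19 158 170 340 361
expected upright body [220. 158.] [239. 177.]
expected upright body [132. 258.] [149. 271.]
the job is handed in; nothing more can be done
the job is handed in; nothing more can be done
```

The basket was lifted out of the tank with the hook and set down on the drain tray. The hook was then hung back in the grey stand's fork, and the job was handed in at about 51 s.

**Unhanging and lifting:** I pressed the hook tip against the tank's +x wall with about 1–2 N. The bend felt close to zero. I raised the tip behind the bail, lifted the bail clear of the pegs and drew the basket away from the wall. I then lifted it out; the averaged sideways force stayed at or below about 2 N.

**Setting down:** The basket's weight came off the hook at the height expected for an upright basket. The networks placed it at about (0.536, −0.252), close to the tray centre at about (0.533, −0.26).

**Hanging the hook back:** Before release, the picture showed the collar resting on both prongs with the shank between them. After release the networks still placed the rod at the fork.

**Checks that failed or were not made:**
- The last attempt to outline the basket and fossil on the tray found neither; it returned only one low-confidence false hit elsewhere.
- My picture views had run out, so I did not see the basket upright on the tray. That rests on the touch-down height and earlier network marks, one of them from the scene camera after release.
- The networks' positions for the streak plate and magnetite roughly agreed between cameras. I did not compare them with where those things stood at the start, and I did not check the other bystanders.

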